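Shut the draught shield and tare the scale

TASK

An empty salve tin stands on the pan of the bench scale, inside its clear draught shield, and the shield's sliding roof has been left part open. With the fingertips, push the roof fully shut by its black grip, then, with the roof shut, press down the left one of the scale's two front buttons (left as you face the display) to tare the tin, and draw back clear. Leave the tin standing where it is on the pan, do not press the right button, which switches the scale off, and leave the vials and the dropper bottle standing where they are.

Things in the scene. Friction and masses are not known exactly. Their poses are not given: they have to be found in the camera images.
- scale: grey electronic bench scale, 204 x 168 x 40 mm (local x, y, z), with a clear draught shield clipped on it, both fixed in place. Origin: on the table under its middle; local +x runs from its front (display and buttons, at -x) to its back, +y to the left as you face the display, z up. The shield leaves the display and buttons free
- roof (a joint): sliding clear roof of the shield, m: 0 = fully shut (at its stop, against the front deck), grows as it slides back along the scale's local +x, 0.09 = fully open. About 1 N of friction; stays where it is left. Plate 129 mm long (x), 174 mm wide, top 80 mm above the table
- roof_grip (a point): middle of the top of the roof's black finger grip, an upright bar 9 mm thick (local x), 70 mm wide (y), top 100 mm above the table, on a flat foot (22 x 74 mm, top 83 mm above the table). Moves with the roof; shut, it lies at local x = +6 mm, y = 0. The plate goes on 107 mm behind it. Push its back face towards the scale's front (local -x)
- scale_button_1 (a joint): left (tare) button of the scale, m: 0 = released, 0.0012 = fully pressed down; a spring lifts it again; fully down takes about 5 N
- tare_button (a point): middle of the top of the left (tare) button, a round button 15 mm across, 29 mm above the table, about 3 mm proud of the front panel, pressed straight down. The shield's cut corner wall (78 mm high) stands 26 mm from it: lay the wide way of the gripper along that wall, or lean the tool away from it. The point does not move with the button
- scale_button_2 (a joint): right (off) button of the scale, like the left one: 0 = released, 0.0012 = pressed. Not to be pressed
- off_button (a point): middle of the top of the right (off) button, 15 mm across
- pan_centre (a point): middle of the top of the scale's round white pan (radius 78 mm), 40 mm above the table, at local x = +24 mm, y = 0 of the scale
- tin: empty round aluminium salve tin, 59 mm across, 28 mm high, loose on the pan inside the shield; origin at the middle of its underside, z up
- vial_grey: small glass vial with a grey cap, 23 mm across, 55 mm high, loose, standing beside the shield's right wall; origin at the middle of its underside, z up
- vial_red: glass vial with a red cap, 26 mm across, 67 mm high, loose, standing on the plywood sheet; origin at the middle of its underside, z up
- dropper: blue dropper bottle with a black bulb, 33 mm across, 106 mm high, loose, standing on the plywood sheet; origin at the middle of its underside, z up
- deck_edge (a point): middle of the rear edge of the shield's fixed clear front deck, 78 mm above the table, local x = -16 mm, y = 0. Shield (3 mm walls, local mm): sides y = -88 and +88, back x = +110, front x = -60 from y = -30 to +30, cut corners from there to x = -16, y = -88 and +88. Behind this edge the sliding roof covers it; aluminium roof channels (y 84 to 92 both sides) rise to 84 mm

How it is judged:
On the way, in this order (a step that is already met when the one before it is completed fails the run):
1. the roof of the draught shield is pushed fully shut (value of joint roof below 0.003 m), for 0.2 s.
2. with the roof shut, the left (tare) button is pressed down (value of joint roof below 0.003 m and value of joint scale_button_1 above 0.0008 m), for 0.1 s.
At the end, for the whole second after the job is handed in: the roof is shut to within 3 mm of its stop, both buttons are released again, the tin stands upright and at rest on the pan within 12 mm of where it stood, and the two vials and the dropper bottle stand upright within 25 mm of where they stood (value of joint roof below 0.003 m and value of joint each of scale_button_1, scale_button_2 below 0.0004 m and distance between tin and pan_centre below 0.06 m and distance of tin from where it was at the start of the episode below 0.012 m and angle between tin's own z axis and vertical below 0.1 rad and linear speed of tin below 0.02 m/s and angle between each of vial_grey, vial_red, dropper's own z axis and vertical below 0.15 rad and distance of each of vial_grey, vial_red, dropper from where it was at the start of the episode below 0.025 m); the robot touches nothing.
It fails at once if the tare button is pressed while the roof is still open (value of joint scale_button_1 above 0.0008 m and value of joint roof above 0.006 m).
It fails at once if the right (off) button is pressed (value of joint scale_button_2 above 0.0008 m).
It fails at once if the tin is shifted, lifted or tipped (distance of tin from where it was at the start of the episode above 0.012 m or angle between tin's own z axis and vertical above 0.2 rad).
It fails at once if a vial or the dropper bottle is lifted, carried or knocked away (distance of any of vial_grey, vial_red, dropper from where it was at the start of the episode above 0.03 m).
It also fails if it takes over 38 s, if anything falls off the work surface, if the arm or the gripper's body presses on something with over 40 N, if the wrist force passes 120 N, or if a joint passes its speed limit or range.

ROBOT

A 7-joint arm with a two-finger parallel gripper is mounted at the origin on a cart in front of the work surface, level with it; the furniture and walls round the work are solid. World frame = base frame: x ahead of the robot, y to its left, z up, the work surface at z = 0. Lengths are in m, angles in rad, forces in N, time in s.
With the tool pointing down it reaches from about 0.425 to 0.925 m from the base axis. Payload 6.8 kg.
Tool frame: the origin (TCP) lies at the very end of the fingers, on their centre line; the grasp point (between the pads) lies 19 mm behind it; z points along the fingers, y is the line along which they close (so a half turn about z gives the same grasp; the last joint's range is limited). The gripper opens to 85 mm and grips with 20 to 120 N. Pads are 22 mm wide; open, the fingers measure 114 mm over their backs; the gripper's body (76 mm by 85 mm) begins 54 mm behind the grasp point. The pads swing forward as they close: fully open they stand 13 mm farther back than shut.
Start: joints at [-1.354, 0.477, 0.022, 1.555, -0.011, 1.109, -0.083], TCP at [0.215, 0.64, 0.231] pointing down, gripper open.
Joint ranges: [-2.96, 2.96], [-0.34, 2.1], [-1.41, 1.46], [0.24, 2.44], [-1.37, 4.51], [0.17, 1.92], [-2.96, 2.96]. Speed limits (rad/s): [2.39, 2.39, 3.14, 3.14, 3.14, 3.14, 3.14].

INTERFACE

Orientations are given as a unit quaternion [w, x, y, z].
In Python, from station import bot gives the robot as it stands.
- The arm moves only by the tool nudge_tcp, called after ">>>" as a command line: name --pt "numbers of a row" for each row, then --argument value for the rest. Schema: {"type":"object","properties":{"increments":{"type":"array","items":{"type":"array","items":{"type":"number"},"minItems":5,"maxItems":5},"minItems":1,"maxItems":20},"clamp_n":{"type":"number"},"only":{"type":"string"},"quiet":{"type":"boolean"},"lines":{"type":"string"}},"required":["increments"],"additionalProperties":false}. increments is a list of rows, 1 to 20 of them, each of 5 numbers: dx, dy, dz in parts of the range, where 1.0 means 1 m, then a turn about the tool's z in a scale on which 1.0 is 45 degrees, then the opening from 0.0 (shut) to 1.0 (fully open); each row shifts and turns the commanded pose from where the row before left it, along the tool's axes as they then stand; what a row does not reach is not made up. A row lasts 1/10 s, in which the tool goes at most 0.05 m and 0.15 rad, less where a joint would pass 70% of its speed; a pose out of reach is approached as far as the arm can. The fingers move at their own pace and stop on an object; clamp_n is the grip in N (left out, the last holds). Time passes only in rows, so rows that do not move let the fingers close. The tool returns the time, the measured TCP pose, the force, the opening and the grip force at its end. only (a regular expression) keeps the lines of the reply that match it, lines (a string "A,B") keeps lines A to B, and quiet returns only ok. A shift or turn number past 1, either way, is cut back to 1. Input that does not fit is refused with a message, and nothing moves.
- bot.get_obs(): the state, without advancing time (a new reading comes with each control period).
- bot.read_camera(name): name is "side" or "top" or "wrist"; returns the picture (384x512x3 uint8, blue, green, red); there is no depth.
- bot.camera_info(name): a dict with "vertical_fov" (degrees; the focal length in pixels is half the picture's height over the tangent of half this angle, whatever the lens; pixels are square), "cx", "cy" (the principal point, pixels), "view" (4x4, takes a point from world to camera coordinates); the wrist camera has in their place "hand_eye" (4x4, takes a point from camera to tool coordinates, whose origin is the TCP and whose axes are the flange's). Camera axes: x right, y up, looking along -z (the intrinsics and any distortion apply to the point x, -y, -z); pixel columns grow to the right and rows downward; lengths in m; the calibration is good to about 2 mm. A picture is of the moment at which its call begins: read the wrist's pose just before it. camera_info takes no time and is no camera call.
- bot.hand_in(): hands the job in; it is judged then, once.
The state is a dict: "t": time; "q": joint angles; "joint_vel": joint speeds; "joint_torque": joint torques, N m; "eef_pos": TCP position; "tool_rot": TCP orientation; "contact_force": force on the tool from outside, world axes, zero at the start; "torque": the same for the moment, N m; "gripper_width": opening from 0.0 (shut) to 1.0 (fully open); "grasp_force": force on a finger pad.
Only numpy, scipy, OpenCV 4.12 (cv2) and the standard library are available. Lean on these libraries where they do the work, as an engineer would, in place of code of your own. Each camera call takes 0.05 s, during which the arm holds its last target. There are 200 camera calls.

## Working session

There is one attempt and no reset: what is moved stays moved. The work goes in short steps, Python scripts to look and compute and a tool call to move; the robot and the scene stay as the last step left them, time stands still between calls to the robot, and variables do not carry over. Pictures are saved under pics/ and viewed, at most 10 in all, crops included, and the job is handed in when it is done.

```bash
mkdir -p pics; ls; cat > h.py <<'E'
import numpy as np, cv2
from station import bot
def cam(name):
    i=bot.camera_info(name); f=192/np.tan(np.radians(i["vertical_fov"])/2); return i,f
def ray(name,u,v):
    i,f=cam(name); V=np.array(i["view"]); R=V[:3,:3]; t=V[:3,3]
    d=R.T@np.array([(u-i["cx"])/f,-(v-i["cy"])/f,-1]); return -R.T@t,d
def onz(name,u,v,z):
    o,d=ray(name,u,v); return o+d*(z-o[2])/d[2]
def proj(name,p):
    i,f=cam(name); c=np.array(i["view"])@np.append(p,1); return i["cx"]+f*c[0]/-c[2], i["cy"]+f*c[1]/c[2]
E
python3 - <<'E'
from h import *
o=bot.get_obs(); print(o["t"],o["eef_pos"],o["tool_rot"])
for n in("top","side"):
    cv2.imwrite(f"pics/{n}0.png",bot.read_camera(n)); print(bot.camera_info(n))
print(bot.camera_info("wrist"))
E
```

```text
pics
station.py
0.0 [0.21523825 0.63915387 0.23034249] [-7.58997454e-05  1.61681228e-01  9.86842622e-01 -9.01842536e-04]
{'vertical_fov': 54.85111486661144, 'cx': 252.7894887024194, 'cy': 188.0087818154419, 'view': array([[ 0.02396393, -0.99951031,  0.02012137,  0.11459885],
       [ 0.98255028,  0.02726122,  0.18398851, -0.55860183],
       [-0.18444695,  0.01536117,  0.98272242, -0.86164332],
       [ 0.        ,  0.        ,  0.        ,  1.        ]])}
{'vertical_fov': 52.04639696467815, 'cx': 249.2726293527797, 'cy': 190.8284812377595, 'view': array([[-0.98784848, -0.15535594,  0.00446256,  0.56096967],
       [ 0.10333311, -0.63506617,  0.76551501, -0.0407803 ],
       [-0.11609328,  0.75667396,  0.64340257, -1.03046805],
       [ 0.        ,  0.        ,  0.        ,  1.        ]])}
{'vertical_fov': 65.75432216156644, 'cx': 256.89371102791523, 'cy': 191.86399433840688, 'hand_eye': array([[ 7.62156241e-04,  9.53324146e-01,  3.01947831e-01,
         7.68470956e-02],
       [ 9.99999609e-01, -8.61954670e-04,  1.97273338e-04,
         2.03390337e-04],
       [ 4.48330780e-04,  3.01947562e-01, -9.53324430e-01,
        -1.42552994e-01],
       [ 0.00000000e+00,  0.00000000e+00,  0.00000000e+00,
         1.00000000e+00]])}
```

View pics/top0.png

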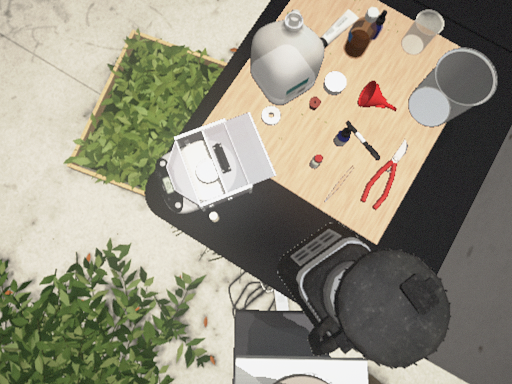

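View pics/side0.png

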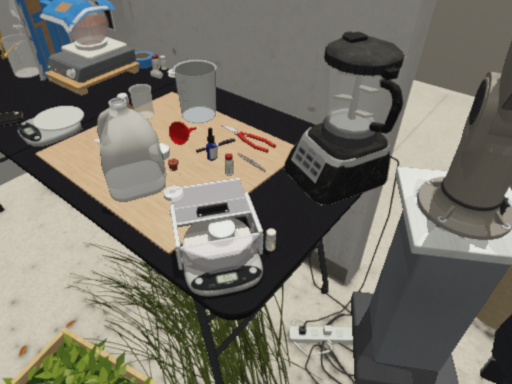

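The top view shows the scale around (215,165), with its display and buttons at the lower left (~(170,185)) and the black grip at (222,157). The grey vial is at (214,216) and the red one at (317,160). In the side view the scale is at (218,240) with its front facing the viewer. I'll zoom in on both.

```bash
python3 - <<'E'
from h import *
a=cv2.imread("pics/top0.png")[105:225,140:290]; b=cv2.imread("pics/side0.png")[170:305,160:290]
a=cv2.resize(a,(750,600),interpolation=cv2.INTER_CUBIC); b=cv2.resize(b,(None),fx=4.4,fy=4.4,interpolation=cv2.INTER_CUBIC)
cv2.imwrite("pics/a.png",a); cv2.imwrite("pics/b.png",b)
E
```

```text
(no output)
```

View pics/a.png

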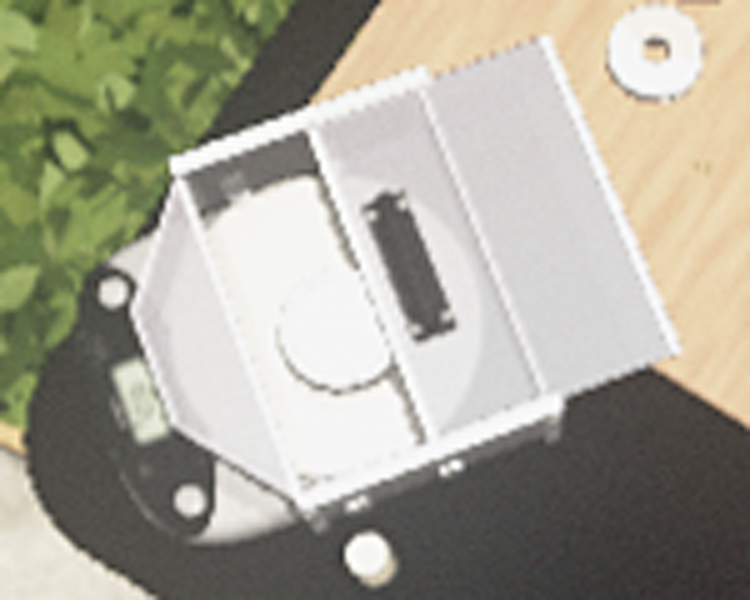

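View pics/b.png

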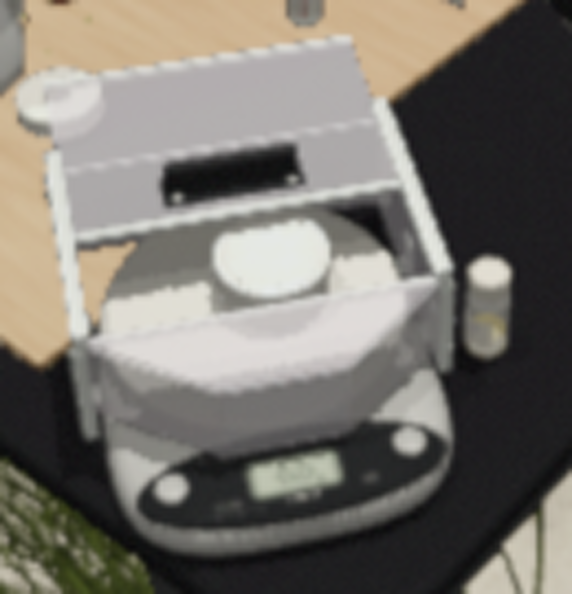

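```bash
cat > m.py <<'E'
from h import *
T=lambda u,v:(140+(u+.5)/5-.5,105+(v+.5)/5-.5)
S=lambda u,v:(160+(u+.5)/4.4-.5,170+(v+.5)/4.4-.5)
def tri(a,b):
    (o1,d1),(o2,d2)=ray("top",*T(*a)),ray("side",*S(*b))
    s=np.linalg.lstsq(np.c_[d1,-d2],o2-o1,rcond=None)[0]; p,q=o1+s[0]*d1,o2+s[1]*d2; return (p+q)/2,np.linalg.norm(p-q)
for n,a,b,z in [("tare",(113,293),(172,488),.029),("off",(189,501),(408,441),.029),("vial",(368,552),(490,272),.055),("gripcorL",(380,195),(163,165),.1),("gripcorR",(440,325),(297,145),.1)]:
    p,e=tri(a,b); print(n,p.round(4),"gap",round(e,4),"top@z",onz("top",*T(*a),z).round(4)[:2],"side@z",onz("side",*S(*b),z).round(4)[:2])
for n,a,z in [("chFL",(175,168),.084),("chFR",(310,503),.084),("chBL",(427,75),.084),("chBR",(560,404),.084),("roofBL",(548,38),.08),("roofBR",(678,350),.08),("gripc",(408,265),.092)]:
    print(n,onz("top",*T(*a),z).round(4)[:2])
E
python3 m.py
```

```text
tare [0.6172 0.3609 0.0278] gap 0.0008 top@z [0.6173 0.3607] side@z [0.6165 0.3618]
off [0.5118 0.3159 0.0276] gap 0.0002 top@z [0.5117 0.3156] side@z [0.5116 0.317 ]
vial [0.4847 0.2232 0.0542] gap 0.0021 top@z [0.4857 0.2231] side@z [0.4836 0.2241]
gripcorL [0.6515 0.2207 0.101 ] gap 0.0011 top@z [0.6512 0.2208] side@z [0.6524 0.2196]
gripcorR [0.5893 0.1902 0.0967] gap 0.0 top@z [0.5885 0.19  ] side@z [0.5885 0.1938]
chFL [0.6668 0.322 ]
chFR [0.5048 0.2486]
chBL [0.7181 0.2018]
chBR [0.5554 0.1325]
roofBL [0.7409 0.1429]
roofBR [0.5842 0.0764]
gripc [0.6194 0.2067]
```

Careful with the scale: turns go in shares of 45 degrees. That gives: 0.14 rad / 0.7854 = 0.1783.

>>> nudge_tcp --pt "0 0 0 0.1783 0" --pt "0 0 0 0.1783 0" --pt "0 0 0 0.1783 0" --pt "0 0 0 0.1783 0" --pt "0 0 0 0.1783 0" --pt "0 0 0 0.1783 0" --pt "-0.02 0.007 0 0 0" --pt "-0.03 0.01 0 0 0" --pt "-0.03 0.01 0 0 0"

```text
t: 1.0
eef_pos: [0.2729, 0.5751, 0.2308]
tool_rot: [0.0, 0.549, 0.836, -0.0]
contact_force: [0.1, 0.3, 0.4]
gripper_width: 0.002
grasp_force: 0.0
```

>>> nudge_tcp --pt "-0.036 0.0123 0 0 0" --pt "-0.036 0.0123 0 0 0" --pt "-0.036 0.0123 0 0 0" --pt "-0.036 0.0123 0 0 0" --pt "-0.036 0.0123 0 0 0" --pt "-0.036 0.0123 0 0 0" --pt "-0.036 0.0123 0 0 0" --pt "-0.036 0.0123 0 0 0" --pt "-0.036 0.0123 0 0 0" --pt "-0.036 0.0123 0 0 0" --pt "-0.036 0.0123 0 0 0" --pt "-0.036 0.0123 0 0 0" --pt "-0.036 0.0123 0 0 0" --pt "-0.036 0.0123 0 0 0" --pt "0 0 0 0 0"

```text
t: 2.5
eef_pos: [0.632, 0.1733, 0.2313]
tool_rot: [0.002, 0.553, 0.833, -0.001]
contact_force: [0.2, -0.7, -0.5]
gripper_width: 0.005
grasp_force: 0.0
```

```bash
python3 - <<'E'
from h import *
cv2.imwrite("pics/w1.png",bot.read_camera("wrist"))
E
```

```text
(no output)
```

View pics/w1.png

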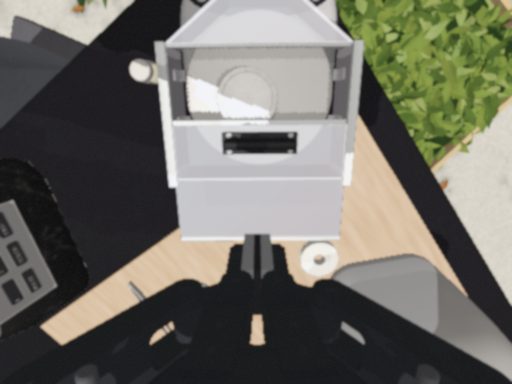

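The wrist view shows the scale square to the tool. The black grip is at (223–297, 132–154) and the shut fingertips at (258,240), still behind it.

```bash
cat >> h.py <<'E'
from scipy.spatial.transform import Rotation as Ro
def wz(u,v,z):
    o=bot.get_obs(); i,f=cam("wrist"); H=np.array(i["hand_eye"]); q=o["tool_rot"]; R=Ro.from_quat([q[1],q[2],q[3],q[0]]).as_matrix()
    c=R@H[:3,3]+o["eef_pos"]; d=R@H[:3,:3]@np.array([(u-i["cx"])/f,-(v-i["cy"])/f,-1]); return c+d*(z-c[2])/d[2]
O=np.array([.593,.2695]); a=np.radians(-66.8); L=np.array([[np.cos(a),np.sin(a)],[-np.sin(a),np.cos(a)]])
loc=lambda p:L@(np.asarray(p)[:2]-O)
E
python3 - <<'E'
from h import *
im=cv2.imread("pics/w1.png"); g=cv2.cvtColor(im,6)[120:165,205:315]; ys,xs=np.where(g<60); print(xs.min()+205,xs.max()+205,ys.min()+120,ys.max()+120)
o=bot.get_obs(); print(o["eef_pos"],loc(o["eef_pos"]))
for n,u,v,z in [("gL",223,143,.09),("gR",297,143,.09),("back",260,154,.083),("deckL",167,46,.078),("deckR",337,46,.078),("roofbL",181,238,.08),("roofbR",340,238,.08),("chBL",172,186,.084),("chBR",347,184,.084)]:
    p=wz(u,v,z); print(n,p.round(4),loc(p).round(4))
E
```

```text
224 295 134 152
[0.63031422 0.17671263 0.23104672] [ 0.09998378 -0.00225602]
gL [0.5869 0.1971 0.09  ] [ 0.0642 -0.0341]
gR [0.6517 0.2247 0.09  ] [0.0644 0.0363]
back [0.6241 0.2    0.083 ] [0.0761 0.0012]
deckL [0.5084 0.2566 0.078 ] [-0.0215 -0.0828]
deckR [0.6496 0.3167 0.078 ] [-0.0211  0.0706]
roofbL [0.5815 0.0807 0.08  ] [ 0.1689 -0.085 ]
roofbR [0.7411 0.1488 0.08  ] [0.1693 0.0885]
chBL [0.5546 0.135  0.084 ] [ 0.1085 -0.0883]
chBR [0.7173 0.2065 0.084 ] [0.1068 0.0894]
```

>>> nudge_tcp --pt "0 0.001 0.03 0 0" --pt "0 0.001 0.03 0 0" --pt "0 0 0.03 0 0" --pt "0 0 0.025 0 0" --pt "0 0 0.015 0 0" --pt "0 0 0.01 0 0" --pt "0 0 0 0 0" --pt "0 0 0 0 0"

```text
t: 3.35
eef_pos: [0.6315, 0.1829, 0.0923]
tool_rot: [0.0, 0.55, 0.835, 0.001]
contact_force: [-0.4, 0.7, -0.4]
gripper_width: 0.001
grasp_force: 0.0
```

>>> nudge_tcp --pt "0.006 0 0.002 0 0" --pt "0.006 0 0 0 0" --pt "0.008 0 0 0 0" --pt "0.008 0 0 0 0" --pt "0.008 0 0 0 0" --pt "0.008 0 0 0 0" --pt "0.008 0 0 0 0" --pt "0.006 0 0 0 0" --pt "0.004 0 0 0 0" --pt "0 0 0 0 0"

```text
t: 4.35
eef_pos: [0.6058, 0.2406, 0.0891]
tool_rot: [-0.0, 0.55, 0.835, -0.0]
contact_force: [-0.2, -0.8, -0.5]
gripper_width: -0.0
grasp_force: 0.0
```

```bash
python3 - <<'E'
from h import *
o=bot.get_obs();print(loc(o["eef_pos"]),o["contact_force"]); cv2.imwrite("pics/w2.png",bot.read_camera("wrist"))
E
```

```text
[0.03157347 0.00033944] [-0.16052042 -0.84167131 -0.50382912]
```

View pics/w2.png

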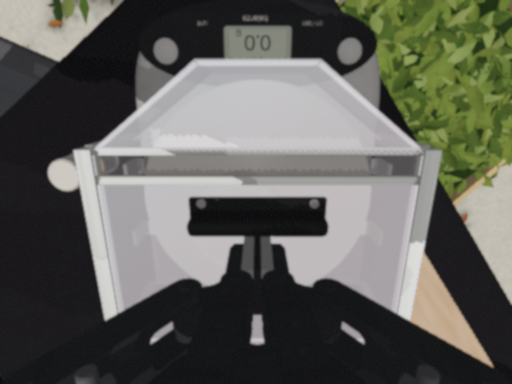

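The roof is nearly shut: a gap remains between the deck edge (row 152) and the roof's front edge (row 180). The fingers are on the grip's back face at (258,235). I'll keep pushing.

>>> nudge_tcp --pt "0.004 0 0 0 0" --pt "0.004 0 0 0 0" --pt "0.003 0 0 0 0" --pt "0.003 0 0 0 0" --pt "0 0 0 0 0"

```text
t: 4.9
eef_pos: [0.6008, 0.2518, 0.0891]
tool_rot: [0.0, 0.55, 0.835, -0.001]
contact_force: [0.0, -2.4, -1.0]
gripper_width: -0.004
grasp_force: 1.4
```

```bash
python3 -c '
from h import *
print(loc(bot.get_obs()["eef_pos"]))'
```

```text
[0.01937107 0.00017002]
```

>>> nudge_tcp --pt "0.002 0 0 0 0" --pt "0.002 0 0 0 0" --pt "0 0 0 0 0" --pt "0 0 0 0 0"

```text
t: 5.3
eef_pos: [0.6007, 0.2519, 0.0892]
tool_rot: [0.002, 0.551, 0.834, -0.001]
contact_force: [3.9, -10.0, -1.1]
gripper_width: 0.001
grasp_force: 4.9
```

```bash
python3 -c '
from h import *
print(loc(bot.get_obs()["eef_pos"]))'
```

```text
[0.01922616 0.00014558]
```

The TCP stopped moving and the force rose to about 11 N, so the roof is against its stop. I'll back off, rise and check.

>>> nudge_tcp --pt "-0.01 0 0 0 0" --pt "-0.01 0 -0.01 0 0" --pt "0 0 -0.03 0 0" --pt "0 0 -0.03 0 0" --pt "0 0 -0.01 0 0" --pt "0 0 0 0 0"

```text
t: 5.9
eef_pos: [0.6084, 0.2385, 0.1717]
tool_rot: [0.001, 0.55, 0.835, 0.002]
contact_force: [0.6, 0.1, 0.2]
gripper_width: -0.001
grasp_force: 0.0
```

```bash
python3 - <<'E'
from h import *
cv2.imwrite("pics/w3.png",bot.read_camera("wrist"))
E
```

```text
(no output)
```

View pics/w3.png

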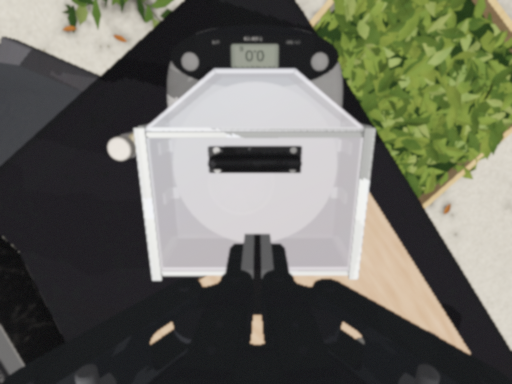

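The roof is shut, with no gap at the deck edge (row 130). The tare button is at (319,61) and the off button at (190,61). Next I'll measure the tare button.

```bash
python3 - <<'E'
from h import *
im=cv2.imread("pics/w3.png"); g=cv2.cvtColor(im,6)
for u,v in((319,61),(190,61)):
    r=(g[v-14:v+15,u-14:u+15]>120).astype("uint8"); n,l,s,c=cv2.connectedComponentsWithStats(r); k=l[14,14]; uv=c[k]+[u-14,v-14]
    p=wz(*uv,.029); print(uv,s[k],p.round(4),loc(p).round(4))
o=bot.get_obs(); print(o["eef_pos"],o["tool_rot"])
E
```

```text
[319.42523364  61.07943925] [  7   6  16  17 214] [0.6157 0.3593 0.029 ] [-0.0736  0.0563]
[189.65258216  61.08450704] [  6   6  16  17 213] [0.511  0.3141 0.029 ] [-0.0733 -0.0578]
[0.60739822 0.23819801 0.16993448] [6.99763283e-05 5.49900168e-01 8.35229938e-01 8.66538084e-04]
```

To row units: 0.13 rad / 0.7854 = 0.1655.

>>> nudge_tcp --pt "0 0 0 0.1655 0" --pt "0 0 0 0.1655 0" --pt "0 0 0 0.1655 0" --pt "0 0 0 0.1655 0" --pt "0 0 0 0.1655 0" --pt "0.03 -0.005 0 0 0" --pt "0.03 -0.006 0 0 0" --pt "0.03 -0.005 0 0 0" --pt "0.02 -0.004 0 0 0" --pt "0.011 -0.001 0 0 0" --pt "0 0 0 0 0" --pt "0 0 0 0 0"

```text
t: 7.15
eef_pos: [0.6163, 0.3583, 0.1689]
tool_rot: [0.001, 0.788, 0.615, -0.001]
contact_force: [0.8, 0.5, 0.4]
gripper_width: 0.006
grasp_force: 0.0
```

```bash
python3 - <<'E'
from h import *
o=bot.get_obs(); q=o["tool_rot"]; R=Ro.from_quat([q[1],q[2],q[3],q[0]]).as_matrix(); print(o["eef_pos"],np.degrees(np.arctan2(R[1,0],R[0,0])))
print(R.T@(np.array([.6165,.360,.029])-o["eef_pos"]))
im=bot.read_camera("side"); im=cv2.resize(im[110:330,120:340],(600,600)); cv2.imwrite("pics/s4.png",im)
E
```

```text
[0.61634637 0.35834978 0.16893851] 75.92991900755553
[ 0.00185658 -0.00026548  0.13993576]
```

View pics/s4.png

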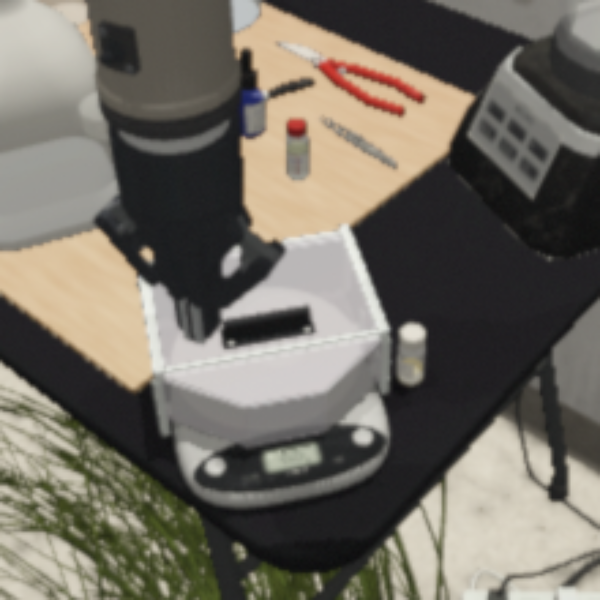

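The roof is shut and everything still stands. The closed fingers are above the left button, wide way along the cut wall. Going down.

>>> nudge_tcp --pt "0.002 0 0.03 0 0" --pt "0 0 0.03 0 0" --pt "0 0 0.03 0 0" --pt "0 0 0.02 0 0" --pt "0 0 0.01 0 0" --pt "0 0 0.01 0 0" --pt "0 0 0 0 0" --pt "0 0 0 0 0"

```text
t: 8.0
eef_pos: [0.6172, 0.3621, 0.0403]
tool_rot: [0.0, 0.788, 0.616, 0.001]
contact_force: [-0.6, 1.4, 0.4]
gripper_width: -0.0
grasp_force: 0.0
```

>>> nudge_tcp --pt "0 -0.0005 0.004 0 0" --pt "-0.001 0 0.004 0 0" --pt "0 0 0.002 0 0" --pt "0 0 0.001 0 0" --pt "0 0 0.001 0 0" --pt "0 0 0 0 0"

```text
t: 8.6
eef_pos: [0.6157, 0.3612, 0.0277]
tool_rot: [-0.0, 0.788, 0.616, -0.0]
contact_force: [-2.1, -2.0, 3.9]
gripper_width: -0.002
grasp_force: 2.2
```

>>> nudge_tcp --pt "0 0 0.001 0 0" --pt "0 0 0.001 0 0" --pt "0 0 0 0 0" --pt "0 0 0 0 0"

```text
t: 9.0
eef_pos: [0.6157, 0.3613, 0.0275]
tool_rot: [-0.0, 0.788, 0.616, -0.0]
contact_force: [-6.7, -2.4, 16.4]
gripper_width: 0.003
grasp_force: 8.2
```

It is bottomed out at 16 N and z = 27.5 mm, so I'll draw back clear.

>>> nudge_tcp --pt "0 0 -0.01 0 0" --pt "0 0 -0.02 0 0" --pt "0 0 -0.03 0 0" --pt "0 0 -0.04 0 0" --pt "0 0 -0.04 0 0" --pt "0.03 0 -0.02 0 0" --pt "0.03 0 0 0 0" --pt "0 0 0 0 0" --pt "0 0 0 0 0" --pt "0 0 0 0 0"

```text
t: 10.0
eef_pos: [0.6304, 0.4181, 0.1848]
tool_rot: [0.0, 0.788, 0.615, -0.001]
contact_force: [-0.6, -0.9, 0.4]
gripper_width: 0.0
grasp_force: 0.0
```

```bash
python3 - <<'E'
from h import *
im=bot.read_camera("side"); im=cv2.resize(im[110:330,120:340],(600,600)); cv2.imwrite("pics/s5.png",im)
E
```

```text
(no output)
```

View pics/s5.png

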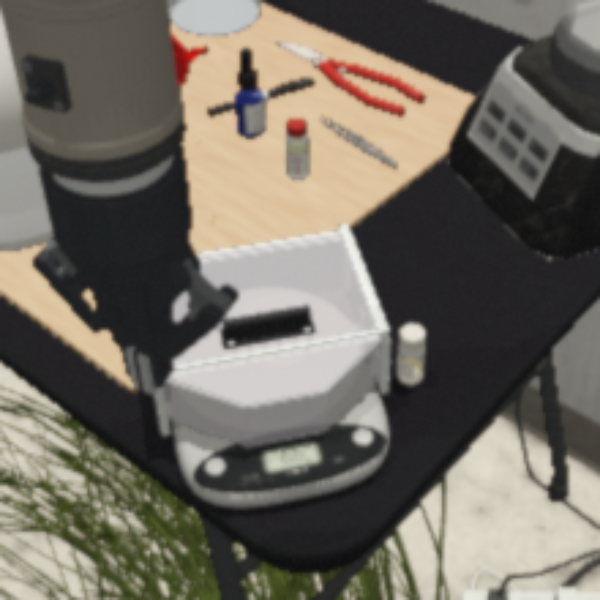

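The roof is shut, both vials and the dropper bottle are standing where they were, and the arm is clear. I'll hand in.

```bash
python3 -c '
from station import bot
print(bot.hand_in())'
```

```text
the job is handed in; nothing more can be done
None
```

I pushed the roof shut to its stop, pressed the tare button fully down (about 16 N), drew the arm clear and handed in at about 10 s; the hand-in gave no verdict, and the last picture shows the roof shut and both vials and the dropper standing, though I didn't measure the tin.

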